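# Set the week calendar to the red day

## Robot

A 7-joint arm with a two-finger parallel gripper is mounted at the origin on the work surface. World frame = base frame: x ahead of the robot, y to its left, z up, the work surface at z = 0. Lengths are in mm, angles in rad, forces in N, time in s.
With the tool pointing down it reaches from about 400 to 875 mm from the base axis. Payload 4.4 kg.
Tool frame: the origin (TCP) lies on the centre line of the jaws, within the pads' length; the fingertips stand 25 mm ahead of it and the grasp point (between the pads) lies 6 mm ahead of it (ctrl.finger_overhang is the distance from the TCP to the fingertips, in mm); z points along the fingers, y is the line along which they close (so a half turn about z gives the same grasp; the last joint's range is limited). The gripper opens to 85 mm and grips with 20 to 120 N. Pads are 22 mm wide; open, the fingers measure 114 mm over their backs; the gripper's body (76 mm by 85 mm) begins 54 mm behind the grasp point. The pads swing forward as they close: fully open they stand 13 mm farther back than shut.
Start: joints at [-1.367, 0.628, 0.038, 1.517, -0.027, 0.996, -0.02], TCP at [173.226, 626.506, 256.313] pointing down, gripper open.
Joint ranges: [-3.06, 3.06], [-0.37, 2.12], [-1.25, 1.32], [0.18, 2.47], [-1.1, 4.24], [0.23, 1.98], [-2.94, 2.94]. Speed limits (rad/s): [2.57, 2.57, 3.14, 3.14, 3.14, 3.14, 3.14].

## Interface

Orientations are given as [roll, pitch, yaw] about the fixed x, y, z axes, in that order (R = Rz(yaw) Ry(pitch) Rx(roll)).
In Python, from cell import ctrl gives the robot as it stands. The module is installed in compiled form; this text tells all that it offers.
- The arm moves only by the tool play_rows, never from a script. Its argument "targets" is a list of rows, each a list of 5 numbers: the closure, from 0 (fully open) to 1 (shut), then the shift along the tool's x, y, z in cm, then the turn about the tool's z in degrees. In form: [[gripper, dx, dy, dz, spin], ...]. A call has 1 to 10 rows; each row is the pose to reach, as a shift and turn from the pose commanded when the call began, along the tool's axes at that moment; what a row does not reach only later rows make up. A row lasts 1/10 s, in which the tool goes at most 50 mm and 8.59 degrees, less where a joint would pass 70% of its speed; a pose out of reach is approached as far as the arm can. A call with a gripper value outside its range is refused whole. The fingers move at their own pace and stop on an object; the grip force is fixed at half the most. Time passes only in rows, so rows that repeat a pose let the fingers close. It gives the time, the measured TCP pose, the force, the opening and the grip force at its end, in the units of the state.
- ctrl.read_state(): the state, without advancing time (a new reading comes with each control period).
- ctrl.get_image(name): name is "scene" or "side" or "wrist"; returns (picture, depth): 420x560x3 uint8, red, green, blue; 420x560 float32, mm along the optical axis (not along the pixel's ray), 0 where there is no reading.
- ctrl.calibration(name): a dict with "vfov" (degrees; the focal length in pixels is half the picture's height over the tangent of half this angle, whatever the lens; pixels are square), "cx", "cy" (the principal point, pixels), "extrinsics" (4x4, takes a point from camera to world coordinates); the wrist camera has in their place "mount" (4x4, takes a point from camera to tool coordinates, whose origin is the TCP and whose axes are the flange's). Camera axes: x right, y down, z forward; pixel columns grow to the right and rows downward; lengths in mm; the calibration is good to about 2 mm. The wrist camera is an equidistant fisheye: a pixel r from the principal point sees the ray r / f radians off the axis. A picture is of the moment at which its call begins: read the wrist's pose just before it. calibration takes no time and is no camera call.
- ctrl.finish_job(): hands the job in; it is judged then, once.
Trained networks look in the newest picture that a camera, given by its name, has taken for a name from the list of things; names that differ only in an ending like _2 or _b are one class to them, and where a whole thing is asked for, a point or a joint stands for the part that bears it (a point fixed in the world has none). Each returns a list of dicts, best first, with "confidence" (0 to 1); they miss things now and then, are a little off and sometimes report something else, mostly with a low value. They report only what shows in the picture. A call takes as long as a camera call. They do not tell look-alikes from the thing itself.
- ctrl.search_frame(camera, name): "bbox" ([left, top, right, bottom] in pixels, round what is visible of it).
- ctrl.trace(camera, name): "pixels" (420x560 bool, what is visible of it) and "bbox" ([left, top, right, bottom] in pixels, round what is visible of it).
The state is a dict: "clock": time; "qpos": joint angles; "qd": joint speeds; "tau": joint torques, N m; "eef_pos": TCP position; "tool_rot": TCP orientation; "force": force on the tool from outside, world axes, zero at the start; "torque": the same for the moment, N m; "width": finger opening in mm; "gripper_force": force on a finger pad.
Only numpy, scipy, OpenCV 4.12 (cv2) and the standard library are available. Lean on these libraries where they do the work, as an engineer would, in place of code of your own. Each camera call takes 0.05 s, during which the arm holds its last target. There are 200 camera calls.

## Task

Set the desk calendar to the red day: with a fingertip, flick the top paddle of its wheel over, away from the robot, click by click, letting the wheel settle before the last click, until the red paddle stands upright at the top between the two brass points, without ever running past it. Lift nothing, leave the calendar standing where it is and leave the other things on the desk undisturbed.

Things in the scene. Friction and masses are not known exactly. Their poses are not given: they have to be found in the camera images.
- calendar: Perpetual week calendar, loose on the desk, about 2 kg: marble base 140 (x) x 110 (y) x 20 mm, two upright oak cheeks on it, a paddle wheel between them. Origin: centre of the base's underside; x forward (away from the robot, within 35 degrees), y along the axle, z up. A level push of more than about 8 N at the wheel's top can tip it.
- calendar_points (a point): Midway between the tips of the two brass points, 115 mm above the desk, right above the axle. The 13 mm points stand on the oak cheeks: each cheek 64 mm long in calendar x, 10 mm thick, centred at y = +36 or -36 mm, its top 102 mm above the desk.
- wheel_centre (a point): Centre of the wheel on its axle, 85 mm above the desk; axes as the calendar's. Hub radius 20 mm; seven flat paddles, 51.4 degrees apart, 4 mm thick, reaching 60 mm from the axle, 34 mm wide (y = -20 to +14 mm). One is red, six cream. At rest one paddle stands upright at the top; its neighbours' edges are then 47 mm ahead of and behind it and only 37 mm higher than the axle.
- day_wheel (a joint): Turn of the wheel, rad: 0 with the red paddle upright at the top; grows as the wheel's top moves forward (calendar +x). Starts two to four clicks short (negative). A sprung detent holds it at each multiple of 0.8976 (one click): past half a click it snaps on by itself, short of that it springs back. It takes 2 to 4 N at a paddle's edge and turns as easily backwards.
- red_edge (a point): Middle (along the axle) of the outer edge of the red paddle, 60 mm from the axle.
- candle_a: Bystander: white ceramic candle jar, 68 mm across, 75 mm high. Origin: centre of its underside.
- candle_b: Bystander: white ceramic candle jar like the other, 68 mm across, 75 mm high. Origin: centre of its underside.
- eraser: Bystander: white eraser with a blue sleeve, 55 x 22 x 13 mm. Origin: centre of its underside.
- obelisk_tall: Bystander: dark wooden pointed obelisk, 70 mm wide at its foot, 200 mm high. Origin: centre of its underside.
- obelisk_small: Bystander: dark wooden pointed obelisk, 60 mm wide at its foot, 130 mm high. Origin: centre of its underside.
- moss_pot: Bystander: dark wooden pot of moss, 110 mm across, about 90 mm high. Origin: centre of its underside.
- vase: Bystander: white vase with grey stripes, 110 mm across, 140 mm high. Origin: centre of its underside.
There are look-alikes about, which are no part of the job. What is shaped like the calendar but orange or pink is not meant.

How it is judged (in metres and radians):
On the way, in this order (a step that is already met when the one before it is completed fails the run):
1. the wheel rests in the click just before red (value of joint day_wheel between -1.0476 and -0.7476 rad), for 0.2 s.
2. one click more: the red paddle rests upright at the top (value of joint day_wheel between -0.15 and 0.15 rad), for 0.2 s.
At the end, for the whole second after the job is handed in: The red paddle is seated upright at the top (wheel within 0.12 rad of 0, at rest), reached by single forward clicks; the calendar stands upright within 30 mm of where it was; every bystander stands within 25 mm of where it was (value of joint day_wheel between -0.12 and 0.12 rad and velocity of joint day_wheel between -0.1 and 0.1 rad/s and distance of calendar from where it was at the start of the episode below 0.03 m and angle between calendar's own z axis and vertical below 0.05 rad and linear speed of calendar below 0.02 m/s and distance of each of candle_a, candle_b, eraser, obelisk_tall, obelisk_small, moss_pot, vase from where it was at the start of the episode below 0.025 m and angle between each of candle_a, candle_b, eraser, obelisk_tall, obelisk_small, moss_pot, vase's own z axis and vertical below 0.1 rad); the robot touches nothing.
It fails at once if the wheel is run past the red paddle (value of joint day_wheel above 0.55 rad).
It fails at once if the calendar is lifted, tipped or shoved (height (world z) of calendar above 0.015 m or angle between calendar's own z axis and vertical above 0.2 rad or distance of calendar from where it was at the start of the episode above 0.03 m).
It fails at once if a bystander is lifted, knocked over or pushed away (distance of any of candle_a, candle_b, eraser, obelisk_tall, obelisk_small, moss_pot, vase from where it was at the start of the episode above 0.025 m or angle between any of candle_a, candle_b, eraser, obelisk_tall, obelisk_small, moss_pot, vase's own z axis and vertical above 0.3 rad).
It also fails if it takes over 48 s, if anything falls off the work surface, if the arm or the gripper's body presses on something with over 40 N, if the wrist force passes 120 N, or if a joint passes its speed limit or range.

## Working session

There is one attempt and no reset: what is moved stays moved. The work goes in short steps, Python scripts to look and compute and a tool call to move; the robot and the scene stay as the last step left them, time stands still between calls to the robot, and variables do not carry over. Pictures are saved under pics/ and viewed, at most 10 in all, crops included, and the job is handed in when it is done.

Besides the shell and the picture viewer there is one more tool, called after "Call:" by a JSON object that holds its "fn" and its "kwargs". play_rows: Moves the arm, as the interface text tells. Its arguments: {"type":"object","properties":{"targets":{"type":"array"}},"required":["targets"]}

```bash
mkdir -p pics
cat > h.py <<'E'
import numpy as np,cv2
from cell import ctrl
def K(n):
    c=ctrl.calibration(n); return c,210/np.tan(np.radians(c['vfov'])/2)
def cloud(n,d):
    c,f=K(n); v,u=np.indices(d.shape); P=np.stack([(u-c['cx'])/f*d,(v-c['cy'])/f*d,d],-1)
    E=np.array(c['extrinsics']); return P@E[:3,:3].T+E[:3,3]
E
python3 - <<'E'
from h import *
s=ctrl.read_state(); print(s['eef_pos'],s['tool_rot'],s['clock'])
for n in ('scene','side'):
    p,d=ctrl.get_image(n); np.savez(n,p=p,d=d); cv2.imwrite(f'pics/{n}1.png',p[...,::-1])
    X=cloud(n,d)
    for r in ctrl.trace(n,'calendar'):
        m=r['pixels']&(d>0); q=X[m]; print(n,r['confidence'],r['bbox'],m.sum(),np.percentile(q,[2,50,98],axis=0).round().tolist(),p[m].mean(0).round())
E
```

```text
[173.08983203 625.93809728 255.3942084 ] [-3.13972889e+00  5.55191236e-05  2.87178860e+00] 0.0
scene 0.94 [192.7, 182.8, 246.2, 231.7] 1886 [[279.0, -102.0, 2.0], [370.0, -44.0, 37.0], [419.0, 39.0, 120.0]] [129.  78.  29.]
scene 0.85 [357.1, 207.4, 398.5, 272.2] 2176 [[712.0, 93.0, 5.0], [789.0, 152.0, 32.0], [845.0, 221.0, 138.0]] [129.  93.  99.]
scene 0.77 [255.2, 192.3, 313.4, 253.1] 2293 [[492.0, -27.0, 2.0], [573.0, 23.0, 39.0], [633.0, 112.0, 124.0]] [110.  99.  86.]
scene 0.31 [262.8, 193.4, 308.7, 233.3] 642 [[406.0, 4.0, 1.0], [560.0, 45.0, 103.0], [606.0, 129.0, 142.0]] [121. 112.  99.]
side 0.89 [306.5, 177.6, 353.4, 227.0] 1255 [[708.0, 116.0, 6.0], [766.0, 154.0, 61.0], [839.0, 209.0, 133.0]] [116.  79.  83.]
side 0.7 [178.7, 214.1, 230.2, 272.7] 1895 [[281.0, -106.0, 3.0], [349.0, -49.0, 44.0], [413.0, 12.0, 133.0]] [117.  74.  48.]
```

View pics/scene1.png

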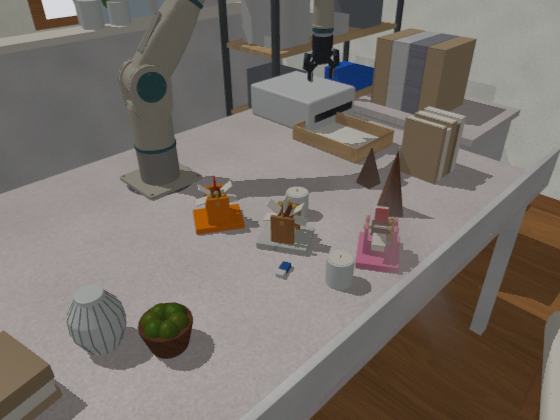

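View pics/side1.png

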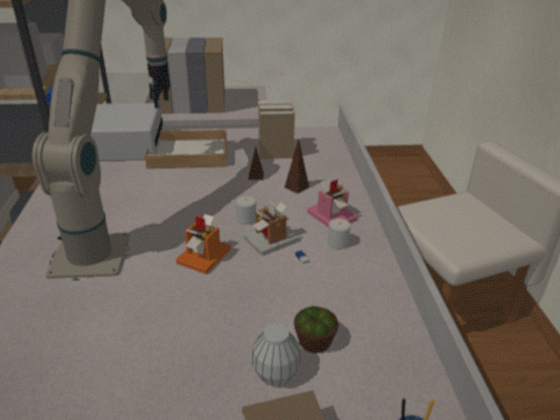

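The grey-base calendar (scene pixel about 286,225; side about 270,228) is the real one. The orange one on the left and the pink one on the right are decoys. A candle stands just beside the real one.

Run:
```python
from h import *
ims=[]
A=[]
for n,b in (('scene',(245,180,325,260)),('side',(235,185,310,260))):
    z=np.load(n+'.npz'); p,d=z['p'],z['d']; X=cloud(n,d)
    l,t,r,bo=b; ims.append(cv2.resize(p[t:bo,l:r],(400,400),interpolation=cv2.INTER_CUBIC))
    q=X[t:bo,l:r].reshape(-1,3); c=p[t:bo,l:r].reshape(-1,3); k=d[t:bo,l:r].ravel()>0
    q,c=q[k],c[k]
    tab=X[150:400,100:400].reshape(-1,3); tab=tab[(abs(tab[:,2])<15)]; print(n,'table z',np.median(tab[:,2]))
    m=(q[:,2]>12)&(q[:,2]<28)&(q[:,0]>450)&(q[:,0]<680)&(q[:,1]>-80)&(q[:,1]<120)
    print(n,'slab',m.sum(),cv2.minAreaRect(q[m][:,:2].astype(np.float32)))
    A.append(q)
    ci=c.astype(int)
    oak=(ci[:,0]-ci[:,2]>45)&(q[:,2]>25)
    print('oak',oak.sum(),np.percentile(q[oak],[5,50,95],axis=0).round().tolist())
    for nm in('candle','obelisk_tall','obelisk_small','eraser'):
        pass
cv2.imwrite('pics/crop.png',np.hstack(ims)[...,::-1])
for nm in('candle_a','eraser','obelisk_tall','obelisk_small'):
  for n in('scene','side'):
    z=np.load(n+'.npz');X=cloud(n,z['d'])
    for r in ctrl.trace(n,nm)[:2]:
        q=X[r['pixels']&(z['d']>0)]
        if len(q): print(nm,n,r['confidence'],np.percentile(q,[5,50,95],axis=0).round().tolist())
```

```text
scene table z 0.0692126699449318
scene slab 824 ((558.135498046875, 42.122222900390625), (140.4013671875, 114.25798034667969), 30.728578567504883)
oak 686 [[550.0, -3.0, 30.0], [574.0, 13.0, 73.0], [602.0, 77.0, 105.0]]
side table z -0.8661979765743126
side slab 625 ((564.6119384765625, -3.697906494140625), (162.28533935546875, 176.81382751464844), 9.727887153625488)
oak 182 [[521.0, -5.0, 35.0], [546.0, 17.0, 85.0], [587.0, 66.0, 109.0]]
candle_a scene 0.83 [[748.0, -19.0, 9.0], [782.0, -4.0, 60.0], [803.0, 34.0, 77.0]]
candle_a scene 0.82 [[462.0, 136.0, 16.0], [501.0, 163.0, 73.0], [516.0, 190.0, 78.0]]
candle_a side 0.81 [[738.0, -21.0, 6.0], [766.0, -9.0, 56.0], [797.0, 31.0, 77.0]]
candle_a side 0.8 [[452.0, 134.0, 8.0], [481.0, 145.0, 54.0], [509.0, 186.0, 77.0]]
eraser scene 0.46 [[630.0, -81.0, 1.0], [649.0, -56.0, 12.0], [661.0, -29.0, 15.0]]
eraser side 0.34 [[503.0, 443.0, 2.0], [525.0, 456.0, 40.0], [549.0, 486.0, 101.0]]
obelisk_tall scene 0.66 [[649.0, 346.0, 10.0], [685.0, 365.0, 72.0], [711.0, 378.0, 163.0]]
obelisk_tall side 0.92 [[643.0, 339.0, 5.0], [673.0, 364.0, 64.0], [707.0, 379.0, 161.0]]
obelisk_small scene 0.74 [[507.0, 445.0, 4.0], [535.0, 461.0, 41.0], [553.0, 488.0, 104.0]]
obelisk_small side 0.7 [[503.0, 443.0, 4.0], [526.0, 455.0, 40.0], [549.0, 475.0, 100.0]]
```

View pics/crop.png

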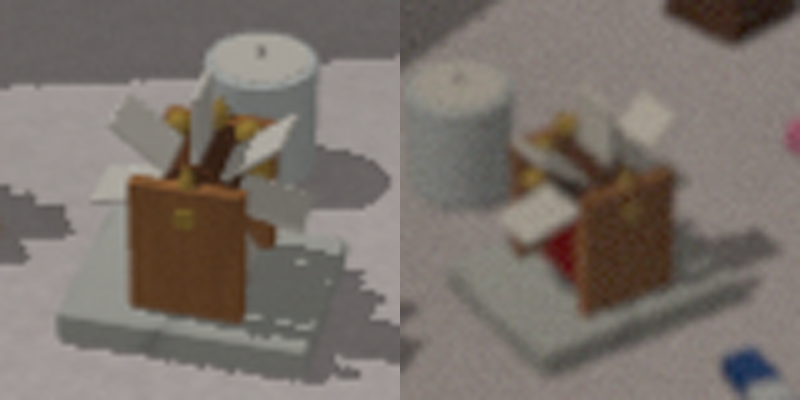

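Run:
```python
from h import *
for n in ('scene','side'):
    z=np.load(n+'.npz'); p,d=z['p'].astype(int),z['d']; X=cloud(n,d)
    near=(d>0)&(np.hypot(X[...,0]-558,X[...,1]-42)<97)
    for lo,hi in((12,28),(15,25),(16,22)):
        q=X[near&(X[...,2]>lo)&(X[...,2]<hi)]; print(n,len(q),cv2.minAreaRect(q[:,:2].astype(np.float32)))
    a=np.radians(30.7);c,s=np.cos(a),np.sin(a)
    R=np.array([[c,s],[-s,c]])
    L=(X[...,:2]-[558,42])@R.T
    up=near&(X[...,2]>118); print('paddle tops (cal frame)')
    for u,v in list(zip(*np.where(up)))[::6]: print(L[u,v].round().tolist(),round(float(X[u,v,2])),end=' ')
    red=near&(p[...,0]-p[...,1]>50)&(p[...,1]-p[...,2]<12)
    print('\nred',red.sum(),L[red].mean(0),X[red][:,2].mean() if red.any() else '')
    oak=near&(p[...,0]-p[...,2]>45)&(X[...,2]>40)&(X[...,2]<98); print('oak y',np.percentile(L[oak],[3,20,50,80,97],axis=0).round().tolist())
```

```text
scene 827 ((558.135498046875, 42.122222900390625), (140.4013671875, 114.25798034667969), 30.728578567504883)
scene 761 ((558.2157592773438, 42.190616607666016), (140.76019287109375, 113.43096160888672), 31.316835403442383)
scene 660 ((558.2681884765625, 42.18227767944336), (140.8954315185547, 113.18949890136719), 31.545148849487305)
paddle tops (cal frame)
[-0.0, 13.0] 145 [1.0, 6.0] 143 [1.0, -13.0] 148 [-1.0, -17.0] 147 [-43.0, 8.0] 123 [1.0, 7.0] 130 [-41.0, 10.0] 119 [-45.0, -7.0] 125 [2.0, -18.0] 139 [-43.0, -4.0] 121 [43.0, 14.0] 122 [-1.0, -16.0] 131 [47.0, 8.0] 123 [-36.0, -10.0] 119 [45.0, 3.0] 123 [2.0, -7.0] 120 [42.0, -6.0] 122 [42.0, -8.0] 120 [39.0, -18.0] 120 
red 0 [nan nan] 
oak y [[-27.0, -41.0], [-17.0, -39.0], [2.0, -37.0], [20.0, -36.0], [31.0, -17.0]]
side 582 ((555.9217529296875, 41.72492980957031), (142.3216094970703, 116.37242126464844), 29.97317886352539)
side 495 ((555.1903686523438, 41.63129806518555), (141.45179748535156, 116.27347564697266), 30.28635025024414)
side 413 ((554.9202880859375, 41.47355270385742), (140.8262176513672, 116.27347564697266), 30.28635025024414)
paddle tops (cal frame)
[-1.0, 16.0] 142 [-1.0, 11.0] 137 [-2.0, 14.0] 133 [37.0, 10.0] 120 [-2.0, 8.0] 132 [35.0, 7.0] 119 [-1.0, 15.0] 124 [-1.0, -18.0] 141 [-2.0, 9.0] 124 [37.0, -7.0] 119 [-3.0, 7.0] 122 [36.0, -13.0] 118 [-2.0, -8.0] 126 [-46.0, 15.0] 122 [-45.0, 10.0] 121 [-47.0, -3.0] 121 [-48.0, -16.0] 121 
red 23 [-21.56233641   1.0663724 ] 43.56880449519041
oak y [[-34.0, -39.0], [-32.0, -36.0], [-25.0, -30.0], [-17.0, 10.0], [2.0, 37.0]]<stdin>:13: RuntimeWarning: Mean of empty slice.
  ret = um.true_divide(
```

Calendar at (557, 42), yaw 30.8°. Red is about 152° back, so it is 3 clicks short. I'm approaching with the fingers shut.

Call:
{"fn": "play_rows", "kwargs": {"targets": [[1,-5,-4.8,0,-8],[1,-10,-9.6,0,-16],[1,-15,-14.4,0,-24],[1,-20,-19.3,0,-32],[1,-25,-24.1,0,-40],[1,-30,-28.9,0,-46.2],[1,-35,-33.7,0,-46.2],[1,-40,-38.5,0,-46.2],[1,-45,-43.4,0,-46.2],[1,-51,-48.2,0,-46.2]]}}

```text
clock: 1.6
eef_pos: [429.7, 195.0, 256.7]
tool_rot: [-3.142, 0.001, -2.605]
force: [0.9, 0.4, 0.3]
width: -0.2
gripper_force: 0.0
```

Call:
{"fn": "play_rows", "kwargs": {"targets": [[1,0,0,0,0],[1,0,0,0,0],[1,0,0,0,0]]}}

```text
clock: 1.9
eef_pos: [428.4, 198.1, 256.4]
tool_rot: [3.141, 0.0, -2.603]
force: [0.2, 0.3, -0.1]
width: -0.3
gripper_force: 0.0
```

Call:
{"fn": "play_rows", "kwargs": {"targets": [[1,-0.1,-4,0,0],[1,-0.2,-8,0,0],[1,-0.3,-12,0,0],[1,-0.4,-16,0,0],[1,-0.5,-20.3,0,0],[1,-0.5,-20.3,0,0],[1,-0.5,-20.3,0,0],[1,-0.5,-20.3,0,0]]}}

```text
clock: 2.7
eef_pos: [536.3, 27.6, 256.2]
tool_rot: [3.14, -0.0, -2.601]
force: [-0.1, -0.6, 0.4]
width: 0.6
gripper_force: 0.0
```

Run:
```python
from h import *
s=ctrl.read_state();print(s['eef_pos'],s['tool_rot'],s['force'])
p,d=ctrl.get_image('wrist'); cv2.imwrite('pics/w1.png',p[...,::-1])
```

```text
[536.32440186  27.57153674 256.20768397] [ 3.14017924e+00 -4.73056519e-05 -2.60124740e+00] [-0.10175476 -0.60845758  0.44814039]
```

View pics/w1.png

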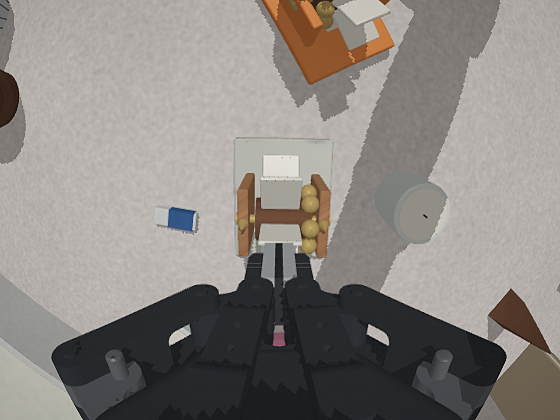

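The wrist view shows the calendar lined up with the fingertips (pixel about 280,250), with the upright paddle just ahead of them. I'm going down behind it.

Call:
{"fn": "play_rows", "kwargs": {"targets": [[1,0,-0.2,2.5,0],[1,0,-0.2,5,0],[1,0,-0.2,7.5,0],[1,0,-0.2,9,0],[1,0,-0.2,9.8,0],[1,0,-0.2,9.8,0],[1,0,-0.2,9.8,0]]}}

```text
clock: 3.45
eef_pos: [538.4, 24.0, 158.9]
tool_rot: [-3.141, 0.001, -2.604]
force: [0.1, -0.2, 0.1]
width: 0.2
gripper_force: 0.0
```

Call:
{"fn": "play_rows", "kwargs": {"targets": [[1,-0.6,0.2,0,0],[1,-1.2,0.2,0,0],[1,-1.7,0.2,0,0],[1,-2.2,0.2,0,0],[1,-2.7,0.2,0,0],[1,-3.2,0.2,0,0],[1,-3.7,0.2,0,0],[1,-4.2,0.2,0,0],[1,-4.8,0.2,0,0],[1,-5.4,0.2,0,0]]}}

```text
clock: 4.45
eef_pos: [584.4, 53.1, 158.5]
tool_rot: [-3.141, 0.001, -2.605]
force: [0.1, -0.0, -0.6]
width: -0.2
gripper_force: 0.0
```

Run:
```python
from h import *
s=ctrl.read_state();print(s['eef_pos'],s['force'])
ims=[]
for n,b in (('scene',(245,180,325,260)),('side',(235,185,310,260))):
    p,d=ctrl.get_image(n); l,t,r,bo=b; ims.append(cv2.resize(p[t:bo,l:r],(400,400),interpolation=cv2.INTER_CUBIC))
cv2.imwrite('pics/c2.png',np.hstack(ims)[...,::-1])
```

```text
[584.35004056  53.12128044 158.4640151 ] [ 0.07636671 -0.02625607 -0.57101806]
```

View pics/c2.png

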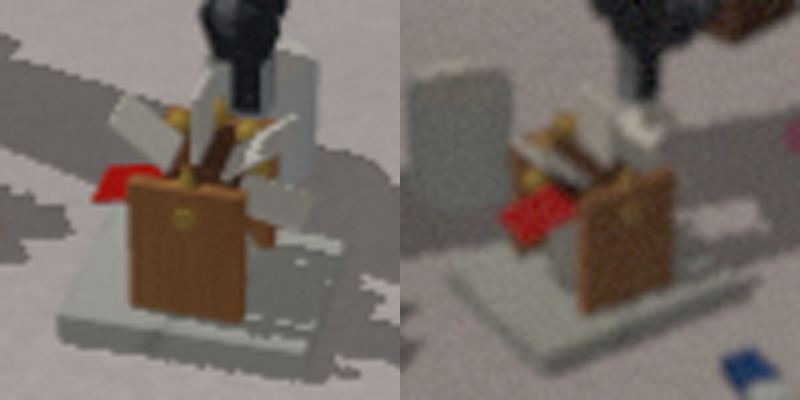

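One click done: red is now horizontal on the back side (scene crop 125,185), so 2 clicks short, and the calendar hasn't moved. I'll go over, back and down for the next one.

Call:
{"fn": "play_rows", "kwargs": {"targets": [[1,0,0,-2,0],[1,0,0,-4,0],[1,0,0,-4,0],[1,2,0,-4,0],[1,4,0,-4,0],[1,5.5,0,-4,0],[1,5.5,0,-4,0],[1,5.5,0,-2,0],[1,5.5,0,0,0],[1,5.5,0,0,0]]}}

```text
clock: 5.55
eef_pos: [535.1, 24.8, 156.0]
tool_rot: [3.139, -0.004, -2.605]
force: [1.0, 0.1, -0.6]
width: -0.1
gripper_force: 0.0
```

Call:
{"fn": "play_rows", "kwargs": {"targets": [[1,-0.6,0,0,0],[1,-1.2,0,0,0],[1,-1.7,0,0,0],[1,-2.2,0,0,0],[1,-2.7,0,0,0],[1,-3.2,0,0,0],[1,-3.7,0,0,0],[1,-4.2,0,0,0],[1,-4.8,0,0,0],[1,-5.4,0,0,0]]}}

```text
clock: 6.55
eef_pos: [583.5, 52.7, 158.5]
tool_rot: [-3.141, 0.001, -2.605]
force: [-0.1, 0.2, 0.6]
width: 0.0
gripper_force: 0.0
```

Run:
```python
from h import *
s=ctrl.read_state();print(s['eef_pos'],s['force'],s['clock'])
ims=[]
for n,b in (('scene',(245,180,325,260)),('side',(235,185,310,260))):
    p,d=ctrl.get_image(n); l,t,r,bo=b; ims.append(cv2.resize(p[t:bo,l:r],(400,400),interpolation=cv2.INTER_CUBIC))
cv2.imwrite('pics/c3.png',np.hstack(ims)[...,::-1])
```

```text
[583.52979063  52.71731062 158.48772601] [-0.09102824  0.17668551  0.61281625] 6.55
```

View pics/c3.png

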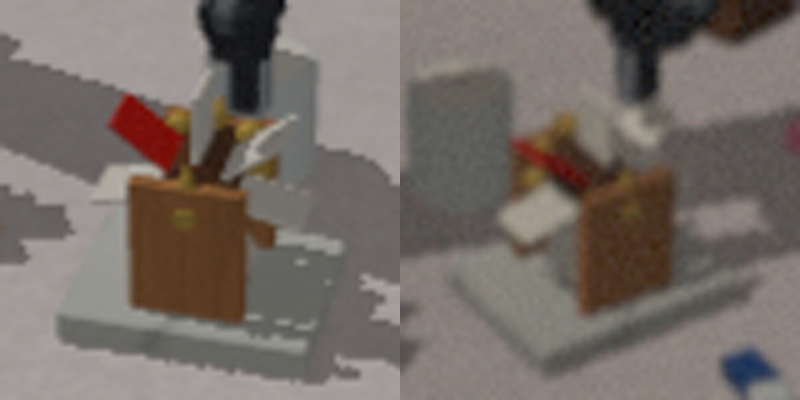

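Red is now one click short (scene crop 150,130). I'll let it settle during the return, then make the last click.

Call:
{"fn": "play_rows", "kwargs": {"targets": [[1,0,0,-2,0],[1,0,0,-4,0],[1,0,0,-4,0],[1,2,0,-4,0],[1,4,0,-4,0],[1,5.5,0,-4,0],[1,5.5,0,-4,0],[1,5.5,0,-2,0],[1,5.5,0,0,0],[1,5.5,0,0,0]]}}

```text
clock: 7.65
eef_pos: [534.3, 24.4, 156.0]
tool_rot: [3.139, -0.004, -2.605]
force: [-0.7, 0.0, 0.0]
width: 0.4
gripper_force: 0.0
```

Call:
{"fn": "play_rows", "kwargs": {"targets": [[1,0,0,0,0],[1,0,0,0,0],[1,0,0,0,0],[1,0,0,0,0]]}}

```text
clock: 8.05
eef_pos: [535.8, 24.0, 159.0]
tool_rot: [-3.141, 0.001, -2.605]
force: [0.4, -0.2, 0.1]
width: 0.4
gripper_force: 0.0
```

Call:
{"fn": "play_rows", "kwargs": {"targets": [[1,-0.6,0,0,0],[1,-1.2,0,0,0],[1,-1.7,0,0,0],[1,-2.2,0,0,0],[1,-2.7,0,0,0],[1,-3.2,0,0,0],[1,-3.7,0,0,0],[1,-4.2,0,0,0],[1,-4.8,0,0,0],[1,-5.4,0,0,0]]}}

```text
clock: 9.05
eef_pos: [582.8, 52.2, 158.5]
tool_rot: [-3.141, 0.002, -2.605]
force: [-0.6, -0.4, -0.3]
width: 0.1
gripper_force: 0.0
```

Call:
{"fn": "play_rows", "kwargs": {"targets": [[1,0,0,0,0],[1,0,0,-3,0],[1,0,0,-6,0],[1,0,0,-9,0],[1,0,0,-9,0],[1,0,0,-9,0],[1,0,0,-9,0]]}}

```text
clock: 9.75
eef_pos: [580.9, 51.4, 247.3]
tool_rot: [3.141, -0.002, -2.605]
force: [-0.2, 0.3, 0.1]
width: -0.2
gripper_force: 0.0
```

Run:
```python
from h import *
s=ctrl.read_state();print(s['eef_pos'],s['force'],s['clock'])
ims=[]
for n,b in (('scene',(245,180,325,260)),('side',(235,185,310,260))):
    p,d=ctrl.get_image(n); l,t,r,bo=b; ims.append(cv2.resize(p[t:bo,l:r],(400,400),interpolation=cv2.INTER_CUBIC))
cv2.imwrite('pics/c4.png',np.hstack(ims)[...,::-1])
```

```text
[580.90083388  51.3899218  247.27995678] [-0.19327588  0.25528643  0.1344218 ] 9.75
```

View pics/c4.png

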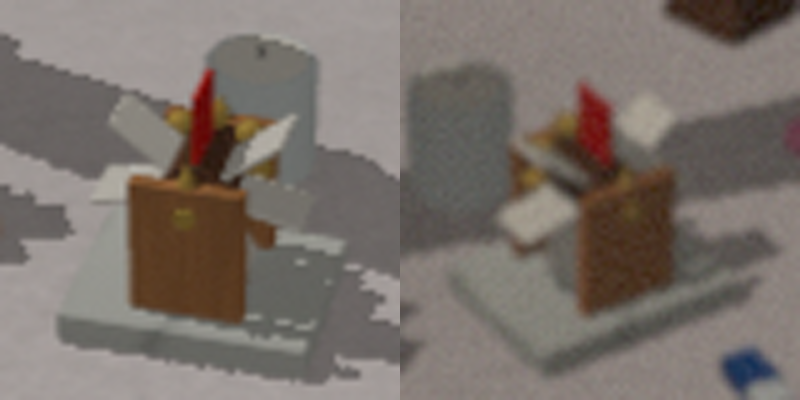

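The red paddle stands upright at the top (scene crop 203,115), the calendar hasn't moved, and the arm is clear.

```bash
python3 -c "
from cell import ctrl
print(ctrl.finish_job())"
```

```text
the job is handed in; nothing more can be done
None
```

The calendar shows the red day: three single forward clicks with a pause before the last, the calendar unmoved in the last pictures and the arm lifted clear; I handed the job in at about 10 s, and no verdict came back.

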